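Power up the tile saw and hold its dead-man lever at the run position

ROBOT

A 6-joint arm with a two-finger parallel gripper is mounted at the origin on the work surface. World frame = base frame: x ahead of the robot, y to its left, z up, the work surface at z = 0. Lengths are in m, angles in degrees, forces in N, time in s.
With the tool pointing down it reaches from about 0.35 to 0.775 m from the base axis. Payload 7.3 kg.
Tool frame: the origin (TCP) lies at the very end of the fingers, on their centre line; the grasp point (between the pads) lies bot.tcp_to_grasp behind it (bot.tcp_to_grasp is the distance from the TCP to the grasp point, in m); z points along the fingers, y is the direction in which the jaws open and shut (so a half turn about z gives the same grasp; the last joint's range is limited). The gripper opens to 92 mm and grips with 3 to 60 N. Pads are 19 mm wide; open, the fingers measure 130 mm over their backs; the gripper's body (75 mm by 190 mm) begins 47 mm behind the grasp point.
Start: joints at [65.374, 19.595, 87.324, -0, 73.075, -8.365], TCP at [0.147, 0.504, 0.199] pointing down, gripper open.
Joint ranges: [-145.02, 145.02], [-44.19, 115.74], [2.07, 154.8], [-57.11, 237.11], [16.16, 152.29], [-177.93, 177.93]. Speed limits (degrees/s): [147.25, 147.25, 180, 180, 180, 180].

INTERFACE

Orientations are given as a 3x3 rotation matrix whose columns are the frame's x, y, z axes.
In Python, from bench import bot gives the robot as it stands.
- The arm moves only by the tool step_arm, never from a script. Its argument "plan" is a list of rows, each a list of 7 numbers: the shift along the tool's x, y, z in mm, then the turn, a rotation vector about the tool's x, y, z in rad, then the gripper command: -1 is shut, 1 is fully open, values between are in proportion. A call has 1 to 20 rows; each row is the pose to reach, as a shift and turn from the pose commanded when the call began, along the tool's axes at that moment; what a row does not reach only later rows make up. A row lasts 1/10 s, in which the tool goes at most 50 mm and 8.59 degrees, less where a joint would pass 70% of its speed; a pose out of reach is approached as far as the arm can. A call with a gripper value outside its range is refused whole. The fingers move at their own pace and stop on an object; the grip force is fixed at half the most. Time passes only in rows, so rows that repeat a pose let the fingers close. It gives the time, the measured TCP pose, the force and the opening at its end, in the units of the state.
- bot.get_obs(): the state, without advancing time (a new reading comes with each control period).
- bot.camera(name): name is "scene" or "top" or "wrist"; returns a dict with "color" (384x512x3 uint8, red, green, blue), "intrinsics" (3x3 intrinsics, pixels), "position" and "rotation" of the camera in the world. Camera axes: x right, y down, z forward; pixel columns grow to the right and rows downward; lengths in m; the calibration is good to about 2 mm. A picture is of the moment at which its call begins. There is no depth.
- bot.job_done(): hands the job in, once; it reports no verdict.
The state is a dict: "clock": time; "qpos": joint angles; "joint_vel": joint speeds; "joint_torque": joint torques, N m; "eef_pos": TCP position; "tool_rot": TCP orientation; "contact_force": force on the tool from outside, world axes, zero at the start; "ft_torque": the same for the moment, N m; "width": finger opening in m.
Only numpy, scipy, OpenCV 4.12 (cv2) and the standard library are available. Lean on these libraries where they do the work, as an engineer would, in place of code of your own. Each camera call takes 0.05 s, during which the arm holds its last target.

TASK

Turn the bar handle of the saw's power isolator clockwise, all the way from off to on, and only then press down the rubber pad of the spring-loaded dead-man lever with your fingers until the lever is level, halfway down: that is its run position. Never push it near the bottom, which trips the emergency stop, and leave the things lying about where they are. Finish while still holding the lever level: do not let go.

Things in the scene. Friction and masses are not known exactly. Their poses are not given: they have to be found in the camera images.
- isolator: Power isolator: fixed grey box 110 x 110 x 70 mm high with a black bar handle on top (a similar box has a round cap instead and is not used). Origin: centre of its underside, on the table; z up. At off the bar lies along its x axis, white mark towards +x, where a black cable gland sticks out 30 mm. Low feet (6 mm) make it 150 mm long along x. In one of three places, yaw within 0.55 rad
- isolator_handle (a joint): Turn of the isolator's bar handle, rad: 0 = off (stop), 1.4 = fully on (stop), growing clockwise seen from above. Stiff: friction (about 0.06 N m) keeps it wherever it is left, so turn it right up to the on stop
- isolator_grip (a point): Point to grip on the bar handle: on its turning axis, 101 mm above the table. The bar is 72 mm long, 14 mm wide and stands from 83 to 113 mm above the table (a disc of 24 mm radius is below it, top at 85 mm, and a disc of 34 mm radius below that, top at 76 mm)
- lever_base: Base of the dead-man lever: fixed grey plate 210 mm (along its x) x 100 mm, 12 mm thick, with two cheeks carrying the hinge. Origin: centre of its underside, on the table; z up. The hinge axis runs along its y, 60 mm from the origin towards +x and 80 mm above the table; the lever reaches from there to -x. The cheeks' flat top edge is 86 mm above the table; the lever's steel bar is flush with it when level. Stands in one of three places, turned up to 0.5 rad either way
- run_lever (a joint): Angle of the lever, rad, growing as it is pressed: 0 = released, sloping 0.2 rad up towards the pad; 0.2 = level, the run position; 0.4 = bottom. The emergency stop trips at 0.34. A return spring pushes back at the pad with about 4 N at 0, 8 N at 0.2 and 12 N at 0.4, and lifts the lever when it is let go
- lever_pad (a point): Centre of the top face of the lever's black rubber pad, 50 mm (along the lever) x 60 mm, 110 mm from the hinge axis. It is about 114 mm above the table when released, 92 mm when the lever is level (run position), 70 mm at the bottom
- tile: loose white tile 75 x 75 x 9 mm; bystander, leave it where it is. Origin: centre of its underside
- rub_stone: loose grey rubbing stone 75 x 42 x 28 mm; bystander, leave it where it is. Origin: centre of its underside
- scraper: loose flat scraper, 200 mm long, lying; bystander, leave it where it is. Origin: in the tool, at table height
- screwdriver: loose screwdriver, 190 mm long, lying; bystander, leave it where it is. Origin: in the tool, at table height
- putty_can: loose metal can, 72 mm across, 75 mm high; bystander, leave it where it is. Origin: centre of its underside
- spacer_carton: loose carton 70 x 110 x 45 mm; bystander, leave it where it is. Origin: centre of its underside

How it is judged (in metres and radians):
On the way, in this order (a step that is already met when the one before it is completed fails the run):
1. the isolator handle is fully on, the lever still released (value of joint isolator_handle above 1.25 rad and value of joint run_lever below 0.06 rad), for 0.2 s.
2. the lever is held level with the isolator on (value of joint isolator_handle above 1.25 rad and value of joint run_lever between 0.14 and 0.26 rad), for 0.5 s.
At the end, for the whole second after the job is handed in: The isolator handle is on (over 1.25 rad of 1.4), the lever is held steady at the run position (0.14 to 0.26 rad, about 6 mm either way at the pad) by the robot's fingers on its pad, pressing with more than 3 N, the grasp point within 65 mm of the pad's centre; the program ends while holding (all of step 2 and velocity of joint run_lever between -0.05 and 0.05 rad/s and contact force between the fingers and lever_base above 3 N and distance between the grasp point and lever_pad below 0.065 m); the arm keeps its last pose, push and grip.
It fails at once if the lever is pressed (over 0.1 rad) while the isolator is not on (value of joint run_lever above 0.1 rad and value of joint isolator_handle below 1.2 rad).
It fails at once if the lever is pushed so far that the emergency stop trips (over 0.34 rad) (value of joint run_lever above 0.34 rad).
It fails at once if a bystander is shifted by more than 30 mm (distance of any of tile, rub_stone, scraper, screwdriver, putty_can, spacer_carton from where it was at the start of the episode above 0.03 m).
It also fails if it takes over 51 s, if anything falls off the work surface, if the arm or the gripper's body presses on something with over 40 N, if the wrist force passes 120 N, or if a joint passes its speed limit or range.

## Working session

There is one attempt and no reset: what is moved stays moved. The work goes in short steps, Python scripts to look and compute and a tool call to move; the robot and the scene stay as the last step left them, time stands still between calls to the robot, and variables do not carry over. Pictures are saved under pics/ and viewed, and the job is handed in when it is done.

Besides the shell and the picture viewer there is one more tool, called after "Emit:" as name(argument=value, ...) on one line, values as JSON. step_arm: Moves the arm, as the interface text tells. Its arguments: {"type":"object","properties":{"plan":{"type":"array"}},"required":["plan"]}

```bash
mkdir -p pics; python3 - <<'E'
from bench import bot
import cv2,pickle
o=bot.get_obs();print(o, bot.tcp_to_grasp)
for n in ["scene","top","wrist"]:
    c=bot.camera(n);pickle.dump(c,open(f"pics/{n}0.pkl","wb"))
    cv2.imwrite(f"pics/{n}0.png",cv2.resize(c["color"][:,:,::-1],(800,600),interpolation=cv2.INTER_CUBIC) if n!="wrist" else c["color"][:,:,::-1])
    print(n,c["intrinsics"],c["position"],c["rotation"])
E
```

```text
{'clock': 0.0, 'qpos': array([ 6.53743030e+01,  1.96344627e+01,  8.73766593e+01, -1.94387858e-03,
        7.30760693e+01, -8.36488792e+00]), 'joint_vel': array([ 0.01192398,  0.0859389 , -0.05662083,  0.00352626, -0.07132396,
       -0.03832932]), 'joint_torque': array([ 1.04576040e-03, -4.31242096e+01, -2.44219619e+01,  7.18409009e-02,
        5.60849416e-02, -1.40996613e-04]), 'eef_pos': array([0.1468009 , 0.50358483, 0.19816637]), 'tool_rot': array([[-9.59999761e-01,  2.80000165e-01, -6.04599859e-04],
       [ 2.80000754e-01,  9.59998764e-01, -1.39689193e-03],
       [ 1.89285147e-04, -1.51030433e-03, -9.99998842e-01]]), 'contact_force': array([-0.43869974, -0.03201593, -0.89787346]), 'ft_torque': array([ 0.01664733, -0.03724083, -0.02205738]), 'width': 0.09168050220825213} 0.0188
scene [[472.8411337    0.         268.39779642]
 [  0.         472.8411337  189.36838395]
 [  0.           0.           1.        ]] [ 1.27397437 -0.43704863  1.03977205] [[ 0.49101656  0.65955775 -0.56911011]
 [ 0.87095894 -0.35798254  0.33656949]
 [ 0.01825553 -0.66093273 -0.75022307]]
top [[378.906096     0.         259.61297387]
 [  0.         378.906096   191.06159013]
 [  0.           0.           1.        ]] [0.40795686 0.00718722 1.02979856] [[ 0.04896357 -0.97851985  0.20025352]
 [-0.99879698 -0.04850636  0.00719206]
 [ 0.002676   -0.20036476 -0.97971772]]
wrist [[271.2087092    0.         249.29938732]
 [  0.         271.2087092  191.5113599 ]
 [  0.           0.           1.        ]] [0.07743019 0.52423637 0.38394583] [[ 2.79519359e-01  9.24324515e-01  2.59794378e-01]
 [ 9.60139969e-01 -2.68976980e-01 -7.60435696e-02]
 [-4.10228414e-04  2.70694616e-01 -9.62665184e-01]]
```

View pics/scene0.png

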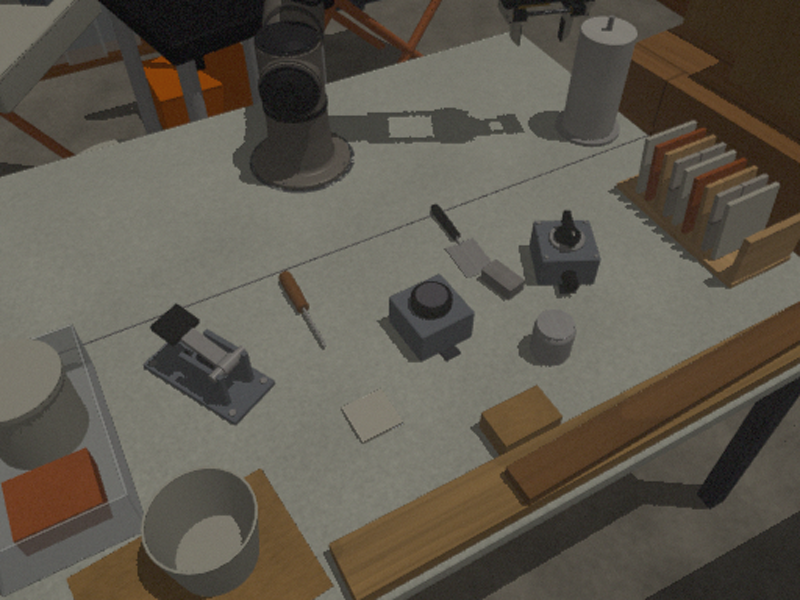

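View pics/top0.png

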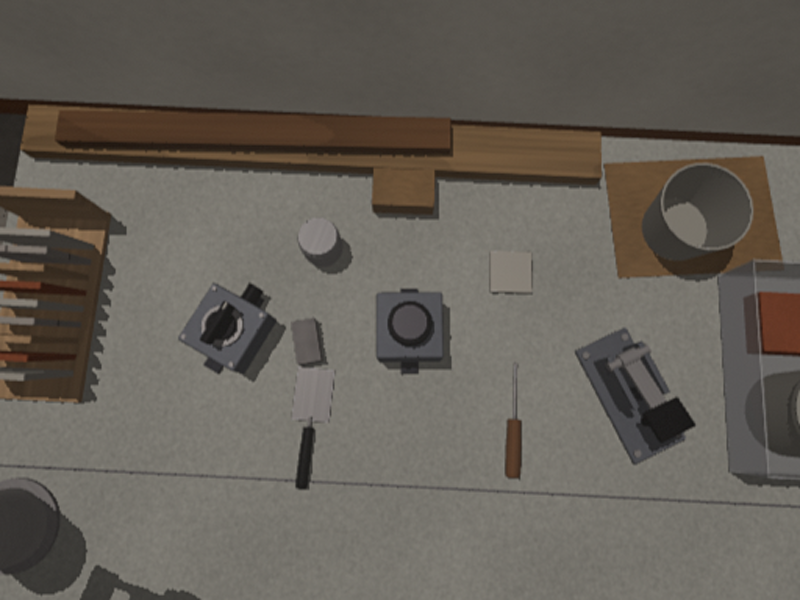

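The top view shows the isolator (bar handle) at about (225,325), with its gland at (255,295) towards the upper right. The lever is at about (640,395), with its pad at (668,420). I'll zoom in on both.

```bash
python3 - <<'E'
import pickle,cv2,numpy as np
c=pickle.load(open("pics/top0.pkl","rb"))["color"][:,:,::-1]
a=cv2.resize(c[170:250,105:185],(400,400),interpolation=cv2.INTER_CUBIC)
b=cv2.resize(c[205:300,360:455],(400,400),interpolation=cv2.INTER_CUBIC)
im=cv2.convertScaleAbs(np.hstack([a,b]),alpha=1.8)
cv2.imwrite("pics/z1.png",im)
c=pickle.load(open("pics/scene0.pkl","rb"))["color"][:,:,::-1]
a=cv2.resize(c[125:195,330:400],(400,400),interpolation=cv2.INTER_CUBIC)
b=cv2.resize(c[185:275,88:178],(400,400),interpolation=cv2.INTER_CUBIC)
cv2.imwrite("pics/z2.png",cv2.convertScaleAbs(np.hstack([a,b]),alpha=1.8))
E
```

```text
(no output)
```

View pics/z1.png

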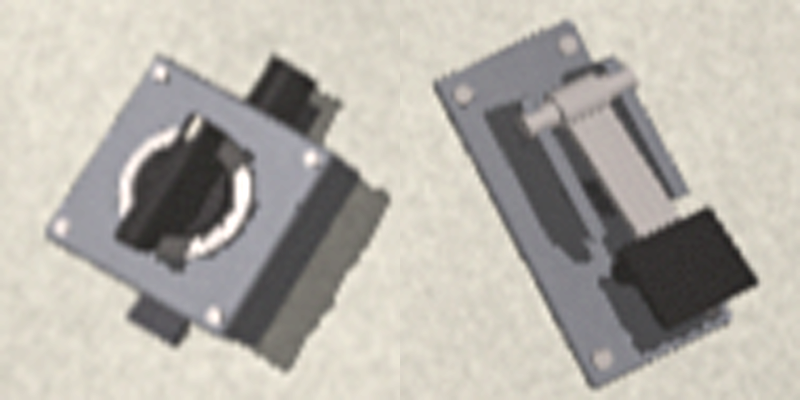

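View pics/z2.png

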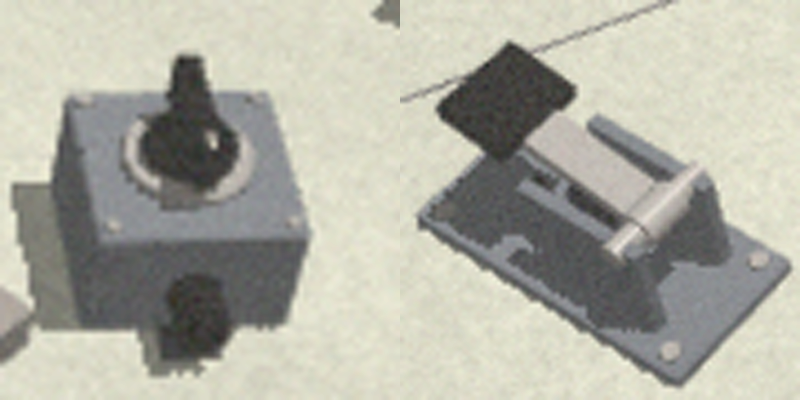

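```bash
cat > h.py <<'E'
import pickle,numpy as np
def ray(c,p):
    d=c["rotation"]@np.linalg.solve(c["intrinsics"],np.array([p[0],p[1],1.]));return np.array(c["position"]),d
def onz(c,p,z):
    o,d=ray(c,p);return o+d*(z-o[2])/d[2]
def tri(a,p,b,q):
    A=np.zeros((3,3));B=np.zeros(3)
    for c,x in((a,p),(b,q)):
        o,d=ray(c,x);d/=np.linalg.norm(d);M=np.eye(3)-np.outer(d,d);A+=M;B+=M@o
    return np.linalg.solve(A,B)
def un(u,s,x0,y0): return ((u[0]+.5)/s-.5+x0,(u[1]+.5)/s-.5+y0)
E
python3 - <<'E'
from h import *
np.set_printoptions(precision=4,suppress=True)
T=pickle.load(open("pics/top0.pkl","rb"));S=pickle.load(open("pics/scene0.pkl","rb"))
f=lambda u:un(u,5,105,170)
sc=np.array([onz(T,f(u),.071) for u in[(160,72),(313,158),(213,316),(60,227)]]);print(sc,sc.mean(0))
for i in range(4):print(np.degrees(np.arctan2(*(sc[(i+1)%4]-sc[i])[[1,0]])),np.linalg.norm(sc[(i+1)%4]-sc[i]))
g=lambda u:un(u,400/70,330,125)
s2=np.array([onz(S,g(u),.071) for u in[(83,100),(252,99),(293,222),(113,225)]]);print(s2,s2.mean(0))
for i in range(4):print(np.degrees(np.arctan2(*(s2[(i+1)%4]-s2[i])[[1,0]])))
k=400/95
h=lambda u:un(u,k,360,205)
P=np.array([onz(T,h(u),.012) for u in[(63,95),(170,43),(202,360),(37,82),(168,20),(195,388)]]);print("plate",P)
for a,b in((0,1),(0,2),(3,4),(3,5)):print(np.degrees(np.arctan2(*(P[b]-P[a])[[1,0]])),np.linalg.norm(P[b]-P[a]))
pt=h(np.mean([(305,208),(358,280),(268,328),(212,270)],0)); ps=un(np.mean([(108,42),(177,92),(108,160),(40,108)],0),400/90,88,185)
print("pad",tri(T,pt,S,ps),onz(T,pt,.114),onz(S,ps,.114))
m=lambda u:un(u,400/90,88,185)
print([onz(S,m(u),.012) for u in [(270,351),(360,260)]])
E
```

```text
[[0.6068 0.3334 0.071 ]
 [0.5657 0.2499 0.071 ]
 [0.4825 0.2923 0.071 ]
 [0.5237 0.375  0.071 ]] [0.5447 0.3127 0.071 ]
-116.22448258198564 0.09312312965221554
152.9478022141306 0.09338151742312953
63.493167734789225 0.09240594960955628
-26.613373887996737 0.09291854534105885
[[0.4826 0.2908 0.071 ]
 [0.5245 0.3701 0.071 ]
 [0.6071 0.332  0.071 ]
 [0.5654 0.2504 0.071 ]] [0.5449 0.3109 0.071 ]
62.2047789906086
-24.75744329398925
-117.0615493946986
153.94640652880832
plate [[ 0.5322 -0.2993  0.012 ]
 [ 0.5692 -0.3685  0.012 ]
 [ 0.372  -0.3833  0.012 ]
 [ 0.5397 -0.2827  0.012 ]
 [ 0.5841 -0.3676  0.012 ]
 [ 0.355  -0.3785  0.012 ]]
-61.90382027233312 0.07847732094144555
-152.32315194333484 0.1809173192206839
-62.39875190720317 0.09575588197345403
-152.59622876457425 0.20807763715342298
pad [ 0.4269 -0.396   0.1041] [ 0.4263 -0.3927  0.114 ] [ 0.4366 -0.3957  0.114 ]
[array([ 0.5674, -0.3661,  0.012 ]), array([ 0.5331, -0.2981,  0.012 ])]
```

Measured poses:
- **Isolator:** centre (0.545, 0.312), yaw −26.6°.
- **Lever base:** centre (0.470, −0.375), yaw +27.5°, which puts the pad at about (0.426, −0.398).

Next I'll move above the isolator.

Emit:
step_arm(plan=[[-40,-7,0,0,0,0.02,1],[-80,-13,0,0,0,0.04,1],[-120,-20,0,0,0,0.06,1],[-160,-26,0,0,0,0.08,1],[-200,-33,0,0,0,0.1,1],[-240,-40,0,0,0,0.12,1],[-280,-46,0,0,0,0.14,1],[-320,-53,0,0,0,0.16,1],[-360,-59,0,0,0,0.18,1],[-400,-66,0,0,0,0.18,1],[-436,-72,0,0,0,0.18,1],[-436,-72,30,0,0,0.18,1],[-436,-72,50,0,0,0.18,1],[-436,-72,50,0,0,0.18,1],[-436,-72,50,0,0,0.18,1],[-436,-72,50,0,0,0.18,1]])

```text
clock: 1.75
eef_pos: [0.5459, 0.3134, 0.1503]
tool_rot: [[-0.895, 0.447, 0.002], [0.447, 0.895, 0.001], [-0.002, 0.002, -1.0]]
contact_force: [-0.0, 0.3, 0.8]
width: 0.0917
```

```bash
python3 - <<'E'
from bench import bot
import cv2,pickle,numpy as np
np.set_printoptions(precision=4,suppress=True)
o=bot.get_obs();print(o["clock"],o["eef_pos"],o["tool_rot"],o["qpos"])
ims=[]
for n in ["top","wrist"]:
    c=bot.camera(n);pickle.dump(c,open(f"pics/{n}1.pkl","wb"))
    ims.append(cv2.resize(cv2.convertScaleAbs(c["color"][:,:,::-1],alpha=1.7),(400,300)))
    print(c["position"])
cv2.imwrite("pics/w1.png",cv2.resize(cv2.convertScaleAbs(pickle.load(open("pics/wrist1.pkl","rb"))["color"][:,:,::-1],alpha=1.7),(800,600)))
E
```

```text
1.75 [0.5459 0.3134 0.1503] [[-0.8946  0.4469  0.0022]
 [ 0.4469  0.8946  0.001 ]
 [-0.0015  0.0019 -1.    ]] [ 22.8838  32.681   73.8585   0.0043  73.323  -40.5705]
[0.408  0.0072 1.0298]
[0.4808 0.3457 0.3361]
```

View pics/w1.png

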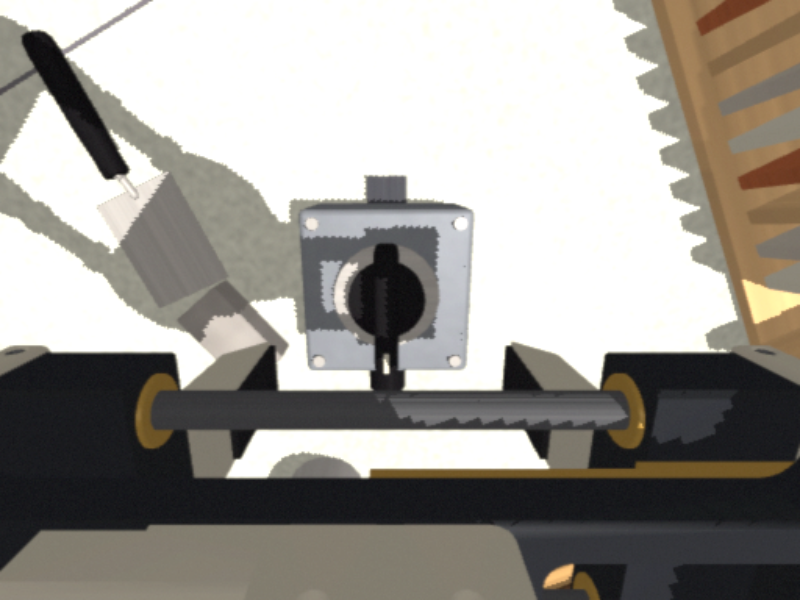

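The bar is centred between the fingers and aligned with them (column 386, fingers at 240 to 540). I'll descend and grip it.

Emit:
step_arm(plan=[[0,0,15,0,0,0,1],[0,0,30,0,0,0,1],[0,0,45,0,0,0,1],[0,0,55,0,0,0,1],[0,0,61,0,0,0,1],[0,0,61,0,0,0,1],[0,0,61,0,0,0,-1],[0,0,61,0,0,0,-1],[0,0,61,0,0,0,-1],[0,0,61,0,0,0,-1],[0,0,61,0,0,0,-1],[0,0,61,0,0,0,-1],[0,0,61,0,0,0,-1],[0,0,61,0,0,0,-1]])

```text
clock: 3.25
eef_pos: [0.5454, 0.3128, 0.0878]
tool_rot: [[-0.894, 0.447, -0.0], [0.447, 0.894, 0.0], [0.0, 0.0, -1.0]]
contact_force: [0.7, 0.4, 0.0]
width: 0.0327
```

Emit:
step_arm(plan=[[0,0,0,0,0,0,-1],[0,0,0,0,0,0,-1],[0,0,0,0,0,0,-1],[0,0,0,0,0,0,-1],[0,0,0,0,0,0,-1],[0,0,0,0,0,0,-1]])

```text
clock: 3.85
eef_pos: [0.5454, 0.3128, 0.0878]
tool_rot: [[-0.894, 0.447, 0.0], [0.447, 0.894, 0.0], [-0.0, 0.0, -1.0]]
contact_force: [-0.2, 0.5, -0.1]
width: 0.0003
```

```bash
python3 - <<'E'
from bench import bot
import cv2,pickle,numpy as np
for n,r in [("top",(150,270,80,240)),("wrist",(0,384,0,512)),("scene",(60,210,290,490))]:
    c=bot.camera(n);pickle.dump(c,open(f"pics/{n}2.pkl","wb"))
    a=c["color"][r[0]:r[1],r[2]:r[3],::-1]
    cv2.imwrite(f"pics/{n}2.png",cv2.resize(cv2.convertScaleAbs(a,alpha=1.7),(600,450)))
E
```

```text
(no output)
```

View pics/scene2.png

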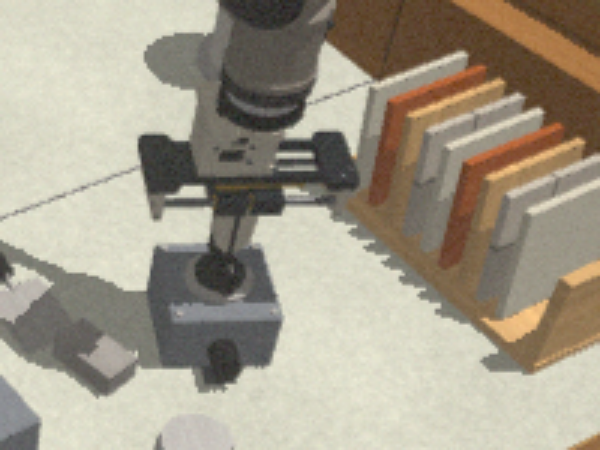

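View pics/wrist2.png

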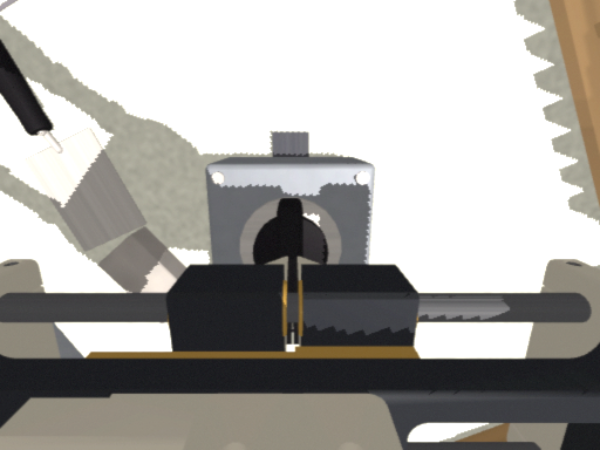

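```bash
python3 - <<'E'
import cv2,pickle,numpy as np
a=pickle.load(open("pics/wrist2.pkl","rb"))["color"][150:310,180:320,::-1]
b=pickle.load(open("pics/scene2.pkl","rb"))["color"][110:180,330:400,::-1]
a=cv2.resize(a,(400,457),interpolation=cv2.INTER_CUBIC)[:400]
b=cv2.resize(b,(400,400),interpolation=cv2.INTER_CUBIC)
cv2.imwrite("pics/z3.png",cv2.convertScaleAbs(np.hstack([a,b]),alpha=2.5))
E
```

```text
(no output)
```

View pics/z3.png

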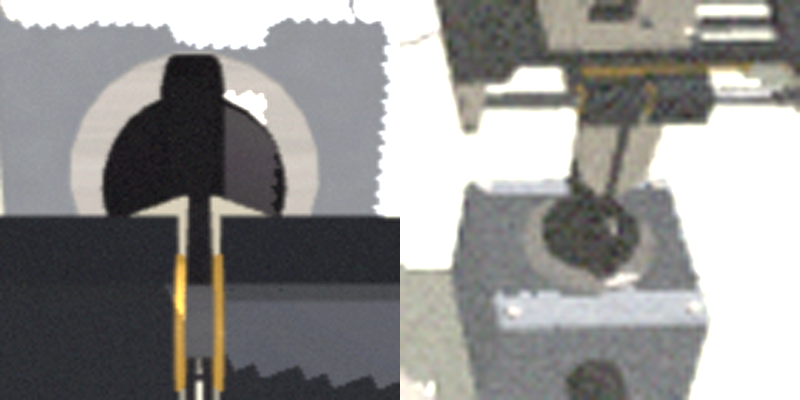

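View pics/top2.png

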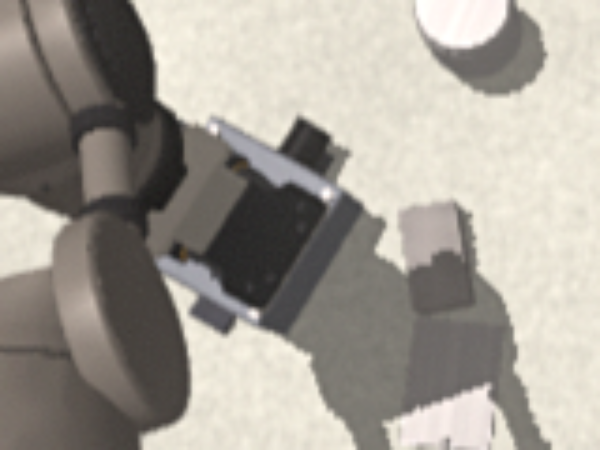

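```bash
python3 - <<'E'
from bench import bot
o=bot.get_obs();print(o["width"],o["clock"],o["contact_force"],o["ft_torque"])
import cv2,pickle,numpy as np
ims=[]
for k in (1,2):
    a=pickle.load(open(f"pics/wrist{k}.pkl","rb"))["color"][90:290,100:400,::-1]
    ims.append(cv2.resize(cv2.convertScaleAbs(a,alpha=4),(600,400) ,interpolation=cv2.INTER_CUBIC)[:, :])
cv2.imwrite("pics/z4.png",cv2.resize(np.vstack(ims)[:,:],(450,600)))
E
```

```text
0.0004558102762360241 4.0 [-0.19962077 -0.18902032  0.27554231] [-0.02331827  0.0293015  -0.01346958]
```

View pics/z4.png

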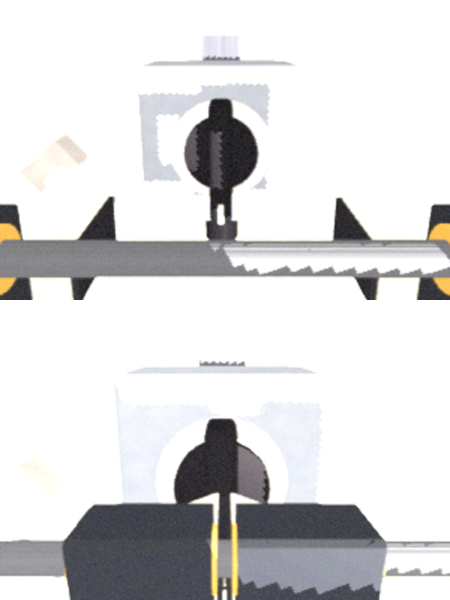

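The width reads zero, yet the pictures show the bar between the fingers. I'll make a small test turn of 0.3 rad and look at the mark.

Emit:
step_arm(plan=[[0,0,0,0,0,0.1,-1],[0,0,0,0,0,0.2,-1],[0,0,0,0,0,0.3,-1],[0,0,0,0,0,0.3,-1]])

```text
clock: 4.4
eef_pos: [0.5454, 0.3129, 0.0879]
tool_rot: [[-0.722, 0.692, 0.0], [0.692, 0.722, 0.0], [0.0, 0.0, -1.0]]
contact_force: [-0.8, -0.2, -0.4]
width: 0.0002
```

```bash
python3 - <<'E'
from bench import bot
import cv2,pickle,numpy as np
o=bot.get_obs();print(o["width"],o["eef_pos"],o["contact_force"],o["ft_torque"])
c=bot.camera("wrist");a=c["color"][90:290,100:400,::-1]
d=bot.camera("scene");b=d["color"][110:180,330:400,::-1]
cv2.imwrite("pics/z5.png",np.hstack([cv2.resize(cv2.convertScaleAbs(a,alpha=3),(400,400)),cv2.resize(cv2.convertScaleAbs(b,alpha=2.5),(400,400))]))
E
```

```text
0.00016114916814245756 [0.54538476 0.31287389 0.08787692] [-0.76421296 -0.2199123  -0.42951189] [-0.04016881 -0.02887768 -0.00765193]
```

View pics/z5.png

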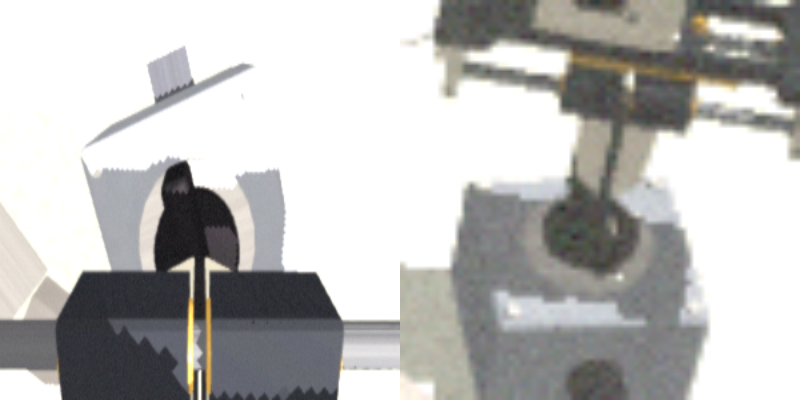

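```bash
python3 - <<'E'
from bench import bot
import cv2,pickle,numpy as np
np.set_printoptions(precision=1,suppress=True)
S=bot.camera("scene")
def pr(c,p):
    q=c["intrinsics"]@(c["rotation"].T@(np.array(p)-c["position"]));return q[:2]/q[2]
z=lambda p:(pr(S,p)-[330,110]+.5)*400/70-.5+[400,0]
t=np.array([.5454,.3129])
for h in(.07,.088,.113,.14):print(h,z([*t,h]))
d=np.array([.894,-.447])*.036
print("bar ends top",z([*(t+d),.113]),z([*(t-d),.113]),z([*(t+d),.083]))
E
```

```text
0.07 [588.4 246.5]
0.088 [594.3 221.2]
0.113 [602.7 185.2]
0.14 [612.1 145.2]
bar ends top [616.1 234.9] [589.8 137.2] [605.7 277.9]
```

```bash
python3 - <<'E'
from bench import bot
import cv2,pickle,numpy as np
np.set_printoptions(precision=1,suppress=True)
o=bot.get_obs()
def pr(c,p):
    q=c["intrinsics"]@(c["rotation"].T@(np.array(p)-c["position"]));return q[:2]/q[2]
W=bot.camera("wrist");S=bot.camera("scene");R=o["tool_rot"];t=o["eef_pos"]
wi=cv2.resize(cv2.convertScaleAbs(W["color"][:,:,::-1],alpha=3)[150:320,170:340],(600,600),interpolation=cv2.INTER_CUBIC)
si=cv2.resize(cv2.convertScaleAbs(S["color"][:,:,::-1],alpha=2.5)[90:160,335:405],(600,600),interpolation=cv2.INTER_CUBIC)
def dr(P,col):
    P=np.array(P)
    for im,c,o2,k in((wi,W,(170,150),600/170),(si,S,(335,90),600/70)):
        q=np.array([(pr(c,p)-o2+.5)*k for p in P]).astype(int)
        cv2.polylines(im,[q.reshape(-1,1,2)],False,col,1)
d=np.array([.894,-.447,0]);e=np.array([.447,.894,0]);a=np.array([.5453,.3125,0])
for z in(.113,.085): dr([a+s*d*.036+r*e*.007+[0,0,z] for s,r in((1,1),(1,-1),(-1,-1),(-1,1),(1,1))],(0,0,255))
for y in(-.007,.007): dr([t+R@np.array([x,y,z]) for x,z in((-.0095,0),(.0095,0),(.0095,-.045),(-.0095,-.045),(-.0095,0))],(0,255,0))
cv2.imwrite("pics/z6.png",cv2.resize(np.hstack([wi,si]),(800,400)))
cv2.imwrite("pics/z6s.png",si)
E
```

```text
(no output)
```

View pics/z6.png

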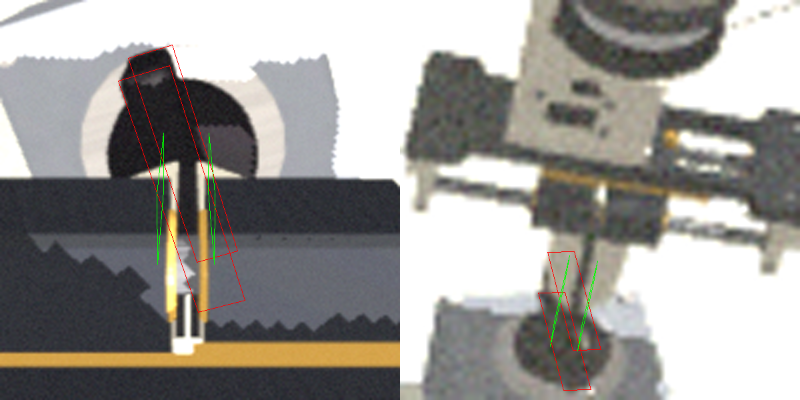

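View pics/z6s.png

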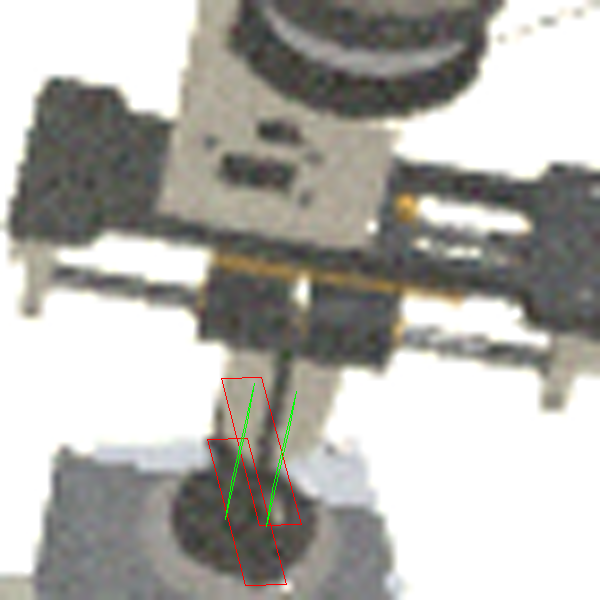

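```bash
python3 - <<'E'
import pickle,numpy as np
np.set_printoptions(precision=1,suppress=True)
W=pickle.load(open("pics/wrist1.pkl","rb"))
R=np.array([[-0.8946,0.4469,0.0022],[0.4469,0.8946,0.001],[-0.0015,0.0019,-1.]]);t=np.array([0.5459,0.3134,0.1503])
def pr(c,p):
    q=c["intrinsics"]@(c["rotation"].T@(np.array(p)-c["position"]));return q[:2]/q[2]*800/512
for z in(0,-.01,-.02,-.03,-.04):
  for x in (-.0095,.0095): print(z,x,pr(W,t+R@[x,-.0459,z]),pr(W,t+R@[x,.0459,z]))
E
```

```text
0 -0.0095 [291.9 359.3] [485.4 359.3]
0 0.0095 [289.4 321.3] [487.9 321.3]
-0.01 -0.0095 [287.  368.3] [490.2 368.3]
-0.01 0.0095 [284.2 328.6] [493.  328.6]
-0.02 -0.0095 [281.6 378.3] [495.6 378.3]
-0.02 0.0095 [278.5 336.7] [498.7 336.7]
-0.03 -0.0095 [275.6 389.4] [501.5 389.4]
-0.03 0.0095 [272.2 345.8] [505.  345.8]
-0.04 -0.0095 [268.9 401.8] [508.2 401.7]
-0.04 0.0095 [265.  355.9] [512.1 355.9]
```

Both cameras show the real fingertips about 30 mm short of the reported TCP. The pad corners at (276,346) and (505,345) match z = −0.03 in the tool frame. So the fingers closed above the bar. I'll open, turn back, go lower while watching the force, and grip again.

Emit:
step_arm(plan=[[0,0,-5,0,0,0,1],[0,0,-5,0,0,-0.1,1],[0,0,-5,0,0,-0.2,1],[0,0,-5,0,0,-0.3,1],[0,0,-5,0,0,-0.3,1],[0,0,-5,0,0,-0.3,1],[0,0,-5,0,0,-0.3,1],[0,0,-5,0,0,-0.3,1],[0,0,-5,0,0,-0.3,1],[0,0,-5,0,0,-0.3,1],[0,0,5,0,0,-0.3,1],[0,0,12,0,0,-0.3,1],[0,0,18,0,0,-0.3,1],[0,0,21,0,0,-0.3,1],[0,0,21,0,0,-0.3,1]])

```text
clock: 6.15
eef_pos: [0.545, 0.3127, 0.066]
tool_rot: [[-0.894, 0.447, -0.001], [0.447, 0.894, -0.0], [0.001, -0.001, -1.0]]
contact_force: [-0.8, -0.2, -0.3]
width: 0.0917
```

```bash
python3 - <<'E'
from bench import bot
import cv2,pickle,numpy as np
o=bot.get_obs();print(o["clock"],o["width"],o["eef_pos"],o["contact_force"])
a=bot.camera("wrist")["color"][:,:,::-1]
b=bot.camera("scene")["color"][80:180,310:410,::-1]
cv2.imwrite("pics/z7.png",np.hstack([cv2.resize(cv2.convertScaleAbs(a,alpha=2.5),(400,300)),cv2.resize(cv2.convertScaleAbs(b,alpha=2.5),(300,300))]))
E
```

```text
6.15 0.09171818216923659 [0.54503397 0.31267289 0.06602755] [-0.81752173 -0.17004631 -0.31748336]
```

View pics/z7.png

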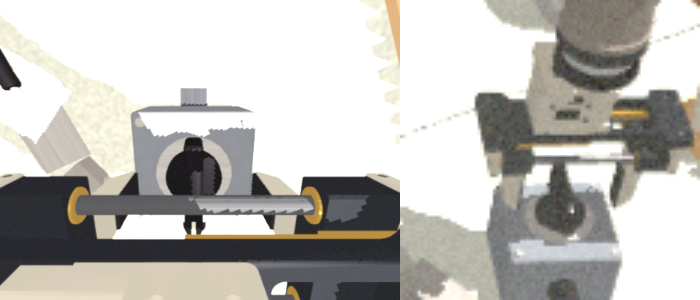

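There is no contact at a reported z of 0.066, which is below the box top (the fingers would be inside the box), so the offset is confirmed. Closing now.

Emit:
step_arm(plan=[[0,0,0,0,0,0,-1],[0,0,0,0,0,0,-1],[0,0,0,0,0,0,-1],[0,0,0,0,0,0,-1],[0,0,0,0,0,0,-1],[0,0,0,0,0,0,-1],[0,0,0,0,0,0,-1],[0,0,0,0,0,0,-1],[0,0,0,0,0,0,-1],[0,0,0,0,0,0,-1],[0,0,0,0,0,0,-1],[0,0,0,0,0,0,-1],[0,0,0,0,0,0,-1],[0,0,0,0,0,0,-1]])

```text
clock: 7.65
eef_pos: [0.5448, 0.3116, 0.0668]
tool_rot: [[-0.894, 0.447, -0.002], [0.447, 0.894, -0.002], [0.001, -0.003, -1.0]]
contact_force: [-1.6, -4.4, 2.5]
width: 0.0138
```

The bar is gripped (13.8 mm). Now the turn.

Emit:
step_arm(plan=[[0,0,0,0,0,0.1,-1],[0,0,0,0,0,0.2,-1],[0,0,0,0,0,0.3,-1],[0,0,0,0,0,0.4,-1],[0,0,0,0,0,0.5,-1],[0,0,0,0,0,0.6,-1],[0,0,0,0,0,0.7,-1],[0,0,0,0,0,0.8,-1],[0,0,0,0,0,0.9,-1],[0,0,0,0,0,1.0,-1],[0,0,0,0,0,1.1,-1],[0,0,0,0,0,1.2,-1],[0,0,0,0,0,1.3,-1],[0,0,0,0,0,1.36,-1],[0,0,0,0,0,1.41,-1],[0,0,0,0,0,1.41,-1]])

```text
clock: 9.25
eef_pos: [0.5437, 0.3112, 0.0668]
tool_rot: [[0.299, 0.954, -0.004], [0.954, -0.299, -0.003], [-0.004, -0.003, -1.0]]
contact_force: [-5.9, -6.7, 5.5]
width: 0.0137
```

```bash
python3 - <<'E'
from bench import bot
import cv2,pickle,numpy as np
o=bot.get_obs();print(o["clock"],o["width"],o["eef_pos"],o["contact_force"],o["ft_torque"],np.degrees(np.arctan2(o["tool_rot"][1,1],o["tool_rot"][0,1])))
a=bot.camera("wrist")["color"][:,:,::-1]
b=bot.camera("scene")["color"][80:180,310:410,::-1]
cv2.imwrite("pics/z8.png",np.hstack([cv2.resize(cv2.convertScaleAbs(a,alpha=2.5),(400,300)),cv2.resize(cv2.convertScaleAbs(b,alpha=2.5),(300,300))]))
E
```

```text
9.25 0.013701986998068192 [0.54372324 0.31116673 0.06679337] [-5.89706301 -6.73797875  5.4801101 ] [-1.14017811  0.95045434  0.26704498] -17.4005779344828
```

View pics/z8.png

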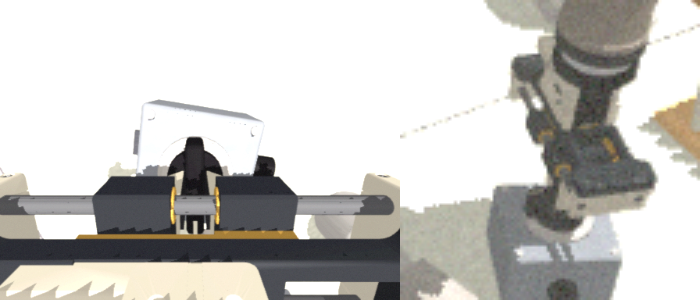

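The bar followed the fingers for about 1.41 rad. I'll push slightly past to seat it on the stop, then release and lift.

Emit:
step_arm(plan=[[0,0,0,0,0,0.05,-1],[0,0,0,0,0,0.08,-1],[0,0,0,0,0,0.08,-1],[0,0,0,0,0,0.08,-1],[0,0,0,0,0,0.03,1],[0,0,0,0,0,0.03,1],[0,0,0,0,0,0.03,1],[0,0,0,0,0,0.03,1],[0,0,0,0,0,0.03,1],[0,0,0,0,0,0.03,1],[0,0,0,0,0,0.03,1],[0,0,0,0,0,0.03,1],[0,0,-30,0,0,0.03,1],[0,0,-70,0,0,0.03,1],[0,0,-110,0,0,0.03,1],[0,0,-140,0,0,0.03,1],[0,0,-140,0,0,0.03,1],[0,0,-140,0,0,0.03,1]])

```text
clock: 11.15
eef_pos: [0.5455, 0.3129, 0.2072]
tool_rot: [[0.327, 0.945, 0.001], [0.945, -0.327, 0.0], [0.001, 0.001, -1.0]]
contact_force: [-0.1, 0.1, -0.4]
width: 0.0918
```

```bash
python3 - <<'E'
from bench import bot
import cv2,pickle,numpy as np
np.set_printoptions(precision=4,suppress=True)
o=bot.get_obs();print(o["clock"],o["width"],o["eef_pos"],o["contact_force"],o["tool_rot"],o["qpos"])
a=bot.camera("wrist")["color"][:,:,::-1]
b=bot.camera("scene")["color"][80:180,310:410,::-1]
cv2.imwrite("pics/z9.png",np.hstack([cv2.resize(cv2.convertScaleAbs(a,alpha=1.7),(400,300)),cv2.resize(cv2.convertScaleAbs(b,alpha=2),(300,300))]))
E
```

```text
11.15 0.0917577203443053 [0.5455 0.3129 0.2072] [-0.056   0.0965 -0.4142] [[ 0.3269  0.9451  0.0011]
 [ 0.9451 -0.3269  0.0005]
 [ 0.0008  0.0008 -1.    ]] [22.8577 30.4269 68.7141  0.0018 80.7923 41.9366]
```

View pics/z9.png

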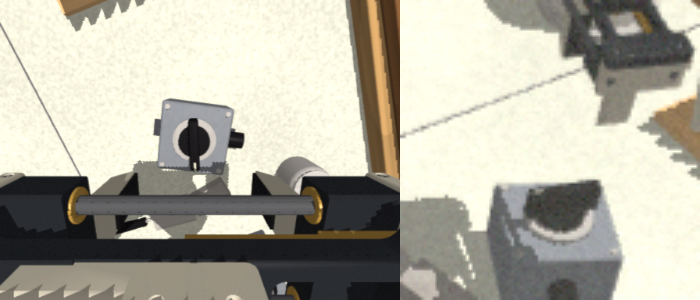

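The bar now stands across the box, about 80° from off, and the mark has swung towards the fingers. Next I'll travel to the lever with the gripper closed.

Emit:
step_arm(plan=[[-39.5,6.6,0,0,0,-0.045,-1],[-79,13.3,0,0,0,-0.09,-1],[-118.5,20,0,0,0,-0.135,-1],[-158,26.6,0,0,0,-0.18,-1],[-197.5,33.2,0,0,0,-0.225,-1],[-237,40,0,0,0,-0.27,-1],[-276.5,46.5,0,0,0,-0.315,-1],[-316,53,0,0,0,-0.36,-1],[-355.5,60,0,0,0,-0.41,-1],[-395,66.5,0,0,0,-0.45,-1],[-434.5,73,0,0,0,-0.5,-1],[-474,80,0,0,0,-0.54,-1],[-513.5,86.5,0,0,0,-0.59,-1],[-553,93,0,0,0,-0.63,-1],[-592.5,100,0,0,0,-0.68,-1],[-632,106.5,0,0,0,-0.72,-1],[-671.5,113,0,0,0,-0.77,-1],[-711,119.6,0,0,0,-0.813,-1],[-711,119.6,0,0,0,-0.813,-1],[-711,119.6,0,0,0,-0.813,-1]])

```text
clock: 13.25
eef_pos: [0.4251, -0.3981, 0.2048]
tool_rot: [[-0.46, 0.888, -0.002], [0.888, 0.46, 0.003], [0.004, -0.0, -1.0]]
contact_force: [0.6, -0.5, 0.3]
width: 0.0009
```

```bash
python3 - <<'E'
from bench import bot
import cv2,pickle,numpy as np
np.set_printoptions(precision=4,suppress=True)
o=bot.get_obs();print(o["clock"],o["width"],o["eef_pos"],o["contact_force"],o["tool_rot"],o["qpos"])
w=bot.camera("wrist");s=bot.camera("scene");t=bot.camera("top");pickle.dump((w,s,t),open("pics/L.pkl","wb"))
a=w["color"][:,:,::-1]
b=s["color"][150:290,70:210,::-1]
cv2.imwrite("pics/z10.png",np.hstack([cv2.resize(cv2.convertScaleAbs(a,alpha=1.7),(480,360)),cv2.resize(cv2.convertScaleAbs(b,alpha=2),(320,360))]))
b=t["color"][130:230,90:190,::-1]
cv2.imwrite("pics/z10t.png",cv2.resize(cv2.convertScaleAbs(b,alpha=2),(400,400)))
E
```

```text
13.25 0.0008547563591034962 [ 0.4251 -0.3981  0.2048] [ 0.6468 -0.5424  0.2657] [[-0.4598  0.888  -0.0021]
 [ 0.888   0.4598  0.0032]
 [ 0.0038 -0.0004 -1.    ]] [-50.6711  25.5802  77.0986   0.0254  77.5382 -78.0517]
```

View pics/z10.png

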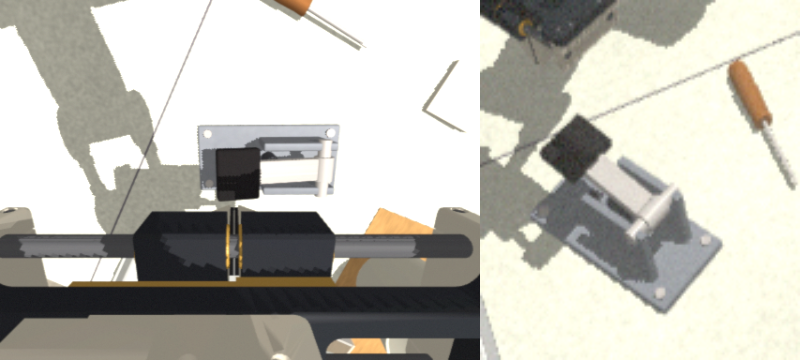

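View pics/z10t.png

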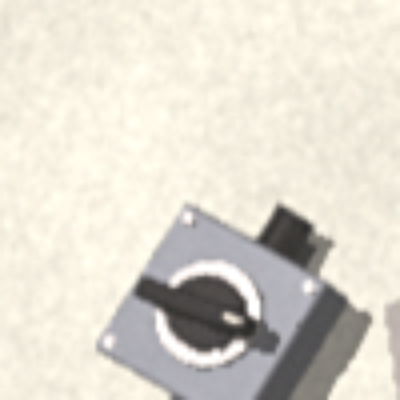

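```bash
python3 - <<'E'
from h import *
np.set_printoptions(precision=4,suppress=True)
w,s,t=pickle.load(open("pics/L.pkl","rb"))
a,b=[onz(t,un(u,4,90,130),.113) for u in((140,290),(252,326))]
d=b-a;print(a,b,np.degrees(np.arctan2(d[1],d[0])),np.linalg.norm(d))
print(onz(w,(238*512/480,174*384/360),.114))
E
```

```text
[0.5513 0.3432 0.113 ] [0.5325 0.2723 0.113 ] -104.8630158048453 0.073342274545278
[ 0.4291 -0.394   0.114 ]
```

The handle measures about 1.37 rad, which is on. The fingers are centred over the pad. I'll descend to just above it and then feel for contact.

Emit:
step_arm(plan=[[0,0,30,0,0,0,-1],[0,0,60,0,0,0,-1],[0,0,85,0,0,0,-1],[0,0,100,0,0,0,-1],[0,0,100,0,0,0,-1],[0,0,100,0,0,0,-1]])

```text
clock: 14.0
eef_pos: [0.4266, -0.3976, 0.1074]
tool_rot: [[-0.463, 0.887, 0.0], [0.887, 0.463, -0.0], [-0.0, 0.0, -1.0]]
contact_force: [-0.1, -1.1, 0.9]
width: 0.0004
```

Emit:
step_arm(plan=[[0,0,3,0,0,0,-1],[0,0,6,0,0,0,-1],[0,0,8,0,0,0,-1],[0,0,8,0,0,0,-1]])

```text
clock: 14.4
eef_pos: [0.4259, -0.3981, 0.0987]
tool_rot: [[-0.462, 0.887, -0.0], [0.887, 0.462, 0.0], [0.0, 0.0, -1.0]]
contact_force: [0.2, 0.0, 0.7]
width: 0.0006
```

Emit:
step_arm(plan=[[0,0,2,0,0,0,-1],[0,0,4,0,0,0,-1],[0,0,4,0,0,0,-1],[0,0,4,0,0,0,-1]])

```text
clock: 14.8
eef_pos: [0.426, -0.3982, 0.0947]
tool_rot: [[-0.462, 0.887, -0.0], [0.887, 0.462, 0.0], [0.0, 0.0, -1.0]]
contact_force: [-0.2, 0.0, -0.3]
width: 0.0002
```

Emit:
step_arm(plan=[[0,0,2,0,0,0,-1],[0,0,4,0,0,0,-1],[0,0,4,0,0,0,-1],[0,0,4,0,0,0,-1]])

```text
clock: 15.2
eef_pos: [0.426, -0.3982, 0.0907]
tool_rot: [[-0.462, 0.887, -0.0], [0.887, 0.462, 0.0], [0.0, 0.0, -1.0]]
contact_force: [1.1, 0.1, 0.5]
width: 0.0003
```

Emit:
step_arm(plan=[[0,0,2,0,0,0,-1],[0,0,4,0,0,0,-1],[0,0,4,0,0,0,-1],[0,0,4,0,0,0,-1]])

```text
clock: 15.6
eef_pos: [0.426, -0.3984, 0.0871]
tool_rot: [[-0.462, 0.887, 0.0], [0.887, 0.462, -0.0], [-0.0, 0.0, -1.0]]
contact_force: [-1.4, -0.0, 3.6]
width: 0.0005
```

Contact is felt at a reported z of about 0.088. By that offset, level should come near 0.063. I'll press in small steps.

Emit:
step_arm(plan=[[0,0,2,0,0,0,-1],[0,0,4,0,0,0,-1],[0,0,6,0,0,0,-1],[0,0,8,0,0,0,-1],[0,0,10,0,0,0,-1],[0,0,12,0,0,0,-1],[0,0,14,0,0,0,-1],[0,0,16,0,0,0,-1],[0,0,17,0,0,0,-1],[0,0,17,0,0,0,-1],[0,0,17,0,0,0,-1]])

```text
clock: 16.7
eef_pos: [0.4256, -0.3987, 0.07]
tool_rot: [[-0.462, 0.887, -0.001], [0.887, 0.462, -0.001], [-0.0, -0.001, -1.0]]
contact_force: [-3.9, -1.7, 6.6]
width: 0.0008
```

```bash
python3 - <<'E'
from bench import bot
import cv2,pickle,numpy as np
np.set_printoptions(precision=4,suppress=True)
o=bot.get_obs();print(o["clock"],o["eef_pos"],o["contact_force"])
s=bot.camera("scene");w=bot.camera("wrist");pickle.dump((w,s),open("pics/P1.pkl","wb"))
cv2.imwrite("pics/z11.png",np.hstack([cv2.resize(cv2.convertScaleAbs(s["color"][180:280,85:185,::-1],alpha=2),(400,400),interpolation=cv2.INTER_CUBIC),cv2.resize(cv2.convertScaleAbs(w["color"][80:280,130:330,::-1],alpha=2),(400,400))]))
E
```

```text
16.7 [ 0.4256 -0.3987  0.07  ] [-3.9026 -1.7218  6.5977]
```

View pics/z11.png

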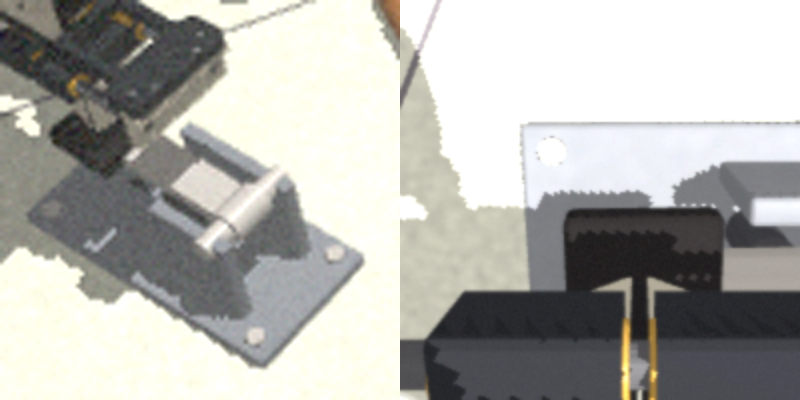

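```bash
python3 - <<'E'
import cv2,pickle,numpy as np
s0=pickle.load(open("pics/scene0.pkl","rb"));w,s=pickle.load(open("pics/P1.pkl","rb"))
f=lambda s:cv2.resize(cv2.convertScaleAbs(s["color"][195:250,90:145,::-1],alpha=3),(400,400),interpolation=cv2.INTER_NEAREST)
im=np.hstack([f(s0),f(s)])
cv2.imwrite("pics/z12.png",im)
E
```

```text
(no output)
```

View pics/z12.png

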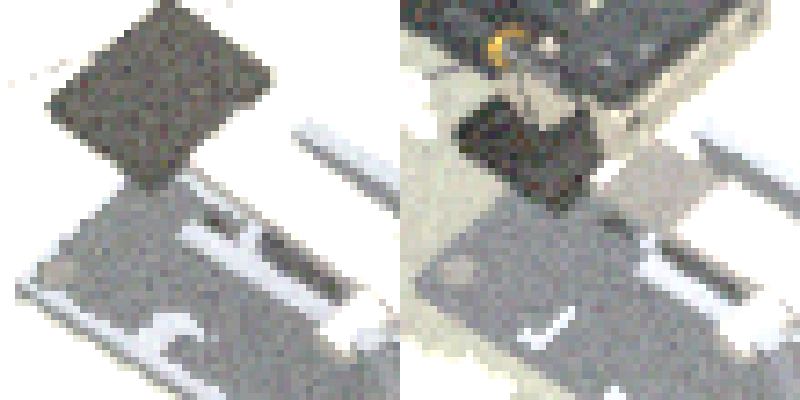

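```bash
python3 - <<'E'
import pickle,numpy as np
np.set_printoptions(precision=1,suppress=True)
S=pickle.load(open("pics/scene0.pkl","rb"))
def pr(c,p):
    q=c["intrinsics"]@(c["rotation"].T@(np.array(p)-c["position"]));return q[:2]/q[2]
X=np.array([.887,.462,0]);Y=np.array([-.462,.887,0]);Z=np.array([0,0,1]);o=np.array([.470,-.375,0])
for th in(0,.1,.15,.2,.25,.3):
    a=.2-th;u=-X*np.cos(a)+Z*np.sin(a);n=Z*np.cos(a)+X*np.sin(a)
    c=[o+.06*X+.08*Z+u*s+.012*n+Y*y for s,y in((.135,-.03),(.085,-.03),(.135,.03))]
    print(th,c[0][2],*[(pr(S,p)-[90,195]+.5)*400/55 for p in c])
E
```

```text
0 0.11858115859142818 [37.6 96.2] [147.5 177.2] [165.7 -13.6]
0.1 0.10541756123065811 [ 40.8 116.2] [147.9 188.8] [167.7   6.9]
0.15 0.09873219097628118 [ 43.5 126.9] [148.9 195.1] [169.7  17.8]
0.2 0.092 [ 46.9 138. ] [150.3 201.7] [172.5  29.1]
0.25 0.08523781527319803 [ 50.9 149.5] [152.1 208.6] [175.9  40.7]
0.3 0.07846253873601451 [ 55.6 161.3] [154.4 215.8] [180.   52.7]
```

Three cues agree on a lever angle of about 0.14: corner shift, force (6.6 N) and height. Another 6 mm should bring it level.

Emit:
step_arm(plan=[[0,0,1,0,0,0,-1],[0,0,2,0,0,0,-1],[0,0,3,0,0,0,-1],[0,0,4,0,0,0,-1],[0,0,5,0,0,0,-1],[0,0,6,0,0,0,-1],[0,0,6,0,0,0,-1],[0,0,6,0,0,0,-1],[0,0,6,0,0,0,-1]])

```text
clock: 17.7
eef_pos: [0.4253, -0.3989, 0.0642]
tool_rot: [[-0.462, 0.887, -0.001], [0.887, 0.462, -0.001], [-0.001, -0.001, -1.0]]
contact_force: [-5.3, -1.8, 7.7]
width: 0.0007
```

```bash
python3 - <<'E'
from bench import bot
import cv2,pickle,numpy as np
np.set_printoptions(precision=4,suppress=True)
o=bot.get_obs();print(o["clock"],o["eef_pos"],o["contact_force"])
s=bot.camera("scene");t=bot.camera("top");s0=pickle.load(open("pics/scene0.pkl","rb"))
f=lambda s:cv2.resize(cv2.convertScaleAbs(s["color"][195:250,90:145,::-1],alpha=3),(400,400),interpolation=cv2.INTER_NEAREST)
g=cv2.resize(cv2.convertScaleAbs(s["color"][205:260,115:170,::-1],alpha=2),(400,400),interpolation=cv2.INTER_CUBIC)
cv2.imwrite("pics/z13.png",np.hstack([f(s),g]))
cv2.imwrite("pics/t13.png",cv2.resize(cv2.convertScaleAbs(t["color"][:,:,::-1],alpha=1.7),(640,480)))
E
```

```text
17.7 [ 0.4253 -0.3989  0.0642] [-5.2999 -1.7838  7.7375]
```

View pics/z13.png

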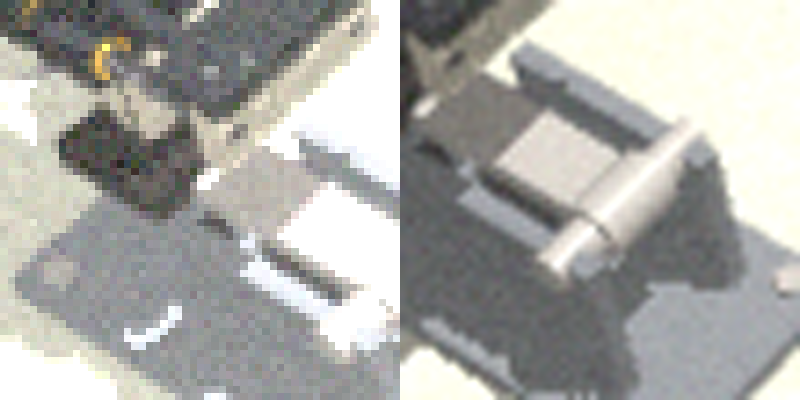

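View pics/t13.png

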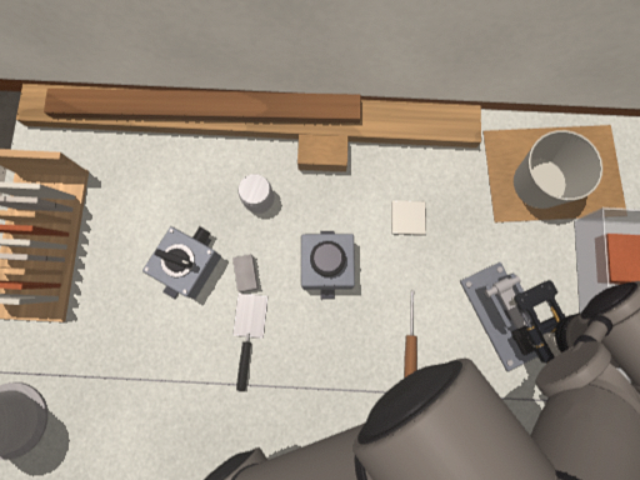

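Emit:
step_arm(plan=[[0,0,0.5,0,0,0,-1],[0,0,0.5,0,0,0,-1],[0,0,0.5,0,0,0,-1],[0,0,0.5,0,0,0,-1],[0,0,0.5,0,0,0,-1],[0,0,0.5,0,0,0,-1],[0,0,0.5,0,0,0,-1],[0,0,0.5,0,0,0,-1]])

```text
clock: 18.6
eef_pos: [0.4253, -0.3989, 0.0637]
tool_rot: [[-0.462, 0.887, -0.001], [0.887, 0.462, -0.001], [-0.001, -0.001, -1.0]]
contact_force: [-6.3, -2.1, 7.7]
width: 0.0003
```

```bash
python3 - <<'E'
from bench import bot
o=bot.get_obs();print(o["clock"],o["eef_pos"],o["contact_force"],abs(o["joint_vel"]).max())
print(bot.job_done())
E
```

```text
18.6 [ 0.42528651 -0.39893178  0.06367464] [-6.32898145 -2.05817076  7.65285168] 0.13319426959065003
the job is handed in; nothing more can be done
None
```

I turned the isolator to on, then pressed the lever level and handed the job in at 18.6 s with the closed fingers still holding the pad. No verdict was reported.

- **Isolator:** the bar was turned 1.41 rad with a further push of about 0.08 rad against the stop. After release, the top picture put it at about 1.37 rad (within a couple of degrees).
- **Lever:** the last pictures put it at about 0.18 to 0.21 rad, and the press of about 7.7 N matches 0.185 rad. The steel bar looked flush with the cheeks. I pressed 0.5 mm further after those pictures, and the arm was nearly still at hand-in.
- **Bystanders:** they looked unmoved in the last top picture, which I judged by eye only; the arm hid a small part of it.

**Checks that disagreed:**
- **First grip missed:** the fingers closed above the bar and read zero width. The wrist and scene pictures showed the real fingertips about 30 mm short of the reported TCP. I went 22 mm lower and the second grip held at 13.8 mm. I set the press height by contact force and pictures, allowing for that offset.
- **Sideways force:** about 6.5 N of it showed at the pad while holding, likely friction, and I left it.

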